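# Set up a stepped pulley to cure in the bench oven

## Robot

A 6-joint arm with a two-finger parallel gripper is mounted at the origin on the work surface. World frame = base frame: x ahead of the robot, y to its left, z up, the work surface at z = 0. Lengths are in mm, angles in rad, forces in N, time in s.
With the tool pointing down it reaches from about 325 to 900 mm from the base axis. Payload 3.5 kg.
Tool frame: the origin (TCP) lies at the very end of the fingers, on their centre line; the grasp point (between the pads) lies 19 mm behind it (arm.grip_depth is the distance from the TCP to the grasp point, in mm); z points along the fingers, y is the line along which they close (so a half turn about z gives the same grasp; the last joint's range is limited). The gripper opens to 85 mm and grips with 20 to 120 N. Pads are 22 mm wide; open, the fingers measure 114 mm over their backs; the gripper's body (76 mm by 85 mm) begins 54 mm behind the grasp point. The pads swing forward as they close: fully open they stand 13 mm farther back than shut.
Start: joints at [1.152, 0.276, -0.026, 1.268, 0, 1.467], TCP at [194.117, 594.088, 231.313] pointing down, gripper open.
Joint ranges: [-3.12, 3.12], [-0.85, 1.88], [-1.08, 1.24], [-1.95, 2.15], [-1.57, 1.53], [-3.14, 3.14]. Speed limits (rad/s): [2.57, 2.57, 3.14, 3.14, 3.14, 3.14].

## Interface

Orientations are given as a unit quaternion [w, x, y, z].
In Python, from workcell import arm gives the robot as it stands. Calls block until the motion is done:
- arm.movep(position, orientation): joint-space move of the TCP to a pose.
- arm.servo_line(position, rotation=None, vel=150): straight line of the TCP; rotation=None keeps the orientation; vel is the mean speed in mm/s.
- arm.goto_joints(angles): joint-space move.
- arm.move_gripper(opening): finger opening in mm; the grip force is fixed at half the most; returns when the fingers have stopped.
- arm.sleep(seconds).
- arm.solve_ik(position, orientation): joint angles nearest the present ones, or None.
- arm.observe(): the state.
- arm.capture(name): name is "scene" or "top" or "wrist"; returns the picture (480x640x3 uint8, blue, green, red); there is no depth.
- arm.camera_info(name): a dict with "mtx" (3x3 intrinsics, pixels), "T" (4x4, takes a point from camera to world coordinates). Camera axes: x right, y up, looking along -z (the intrinsics and any distortion apply to the point x, -y, -z); pixel columns grow to the right and rows downward; lengths in mm; the calibration is good to about 2 mm. A picture is of the moment at which its call begins: read the wrist's pose just before it. camera_info takes no time and is no camera call; for the wrist camera it gives the pose at the moment of the call.
A pose or a line that the arm cannot do raises arm.Unreachable and nothing moves.
- arm.job_done(): hands the job in; it is judged then, once.
The state is a dict: "time": time; "qpos": joint angles; "qd": joint speeds; "tau": joint torques, N m; "eef_pos": TCP position; "ee_rot": TCP orientation; "contact_force": force on the tool from outside, world axes, zero at the start; "ft_torque": the same for the moment, N m; "opening": finger opening in mm; "gripper_force": force on a finger pad.
Only numpy, scipy, OpenCV 4.12 (cv2) and the standard library are available. Lean on these libraries where they do the work, as an engineer would, in place of code of your own. Each camera call takes 0.05 s, during which the arm holds its last target. There are 200 camera calls.

## Task

Slide the curing oven's glass guard fully open, lift out the clamping weight that was left on the round plate, and stack the pulley discs lying on the table flat and centred on the plate, largest at the bottom and each next smaller one on top, each with its bossed face up as it lies now, and the weight centred on the topmost disc. Then slide the guard fully shut over the finished stack, and only after that turn the oven's dial clockwise until its white pointer stands at the brass index clip on the scale. Leave the other things on the table where they are, and put right whatever gets knocked or dropped on the way.

Things in the scene. Friction and masses are not known exactly. Their poses are not given: they have to be found in the camera images.
- oven: Bench curing oven, fixed. Origin on the table under the chamber's middle; x to its back (away from the robot), y left, z up. In mm: square chamber open at the top x, y -80..80, floor z 40; white case x -95..265, y -105..105, rim z 116; guide channels along x at y +-(87..97), top z 128; grey console on its right x -95..265, y -210..-105, top z 95.
- plate_top (a point): Centre of the upper face of the round aluminium plate in the chamber, 50 mm above the table (plate 130 mm across, 10 mm thick, fixed). Axes as the oven's.
- guard (a joint): Travel of the glass guard in its channels, m: 0 = fully shut, 0.175 = fully open over the rear deck (moves along the oven's +x). Stays where left; friction about 1.5 N. Starts shut or slightly ajar. Glass 170 x 170 x 4 mm, z 119 to 123 mm; at 0 it covers the oven's x -85..85 mm, so 0.165 clears the opening.
- guard_bar (a point): Middle of the guard's black pull bar: 10 mm thick along the oven's x, 80 mm long along its y, 10 mm high on two posts; top z 148 mm, 25 mm above the glass. Can be pinched from above, fingers closing along the oven's x. Moves with the guard: oven x = -0.067 + guard, oven y = 0.
- dial (a joint): Angle of the temperature dial, rad, 0 to 4.71, growing clockwise seen from above; stays where it is left (friction about 0.04 N m).
- dial_grip (a point): On the dial's vertical axis, on the console, 115 mm above the table. Black dial: skirt 54 mm across, top z 102 mm; on it an upright grip bar 44 mm long, 12 mm thick, z 102 to 122 mm, pinched from above. The point's x axis runs along the bar towards the pointer. Centred 55 mm from the white case's wall.
- dial_pointer (a point): Point in line with the dial's white pointer, 30 mm out from its axis, 102 mm above the table; turns with the dial.
- clip (a joint): Angle of the brass index clip on the scale round the dial, on the same zero and in the same sense as the dial: the pointer stands at the clip when the dial reads the same as the clip. It is set in advance and stiff (friction about 0.5 N m), 3 mm high on the scale and lower than the skirt, so it stays put.
- clip_tip (a point): Point in line with the brass index clip, 30 mm out from the dial's axis, 102 mm above the table: the pointer must come here.
- disc67: Plain steel pulley disc 67 mm in diameter, 8 mm thick, lying flat on the table at the start (may be absent: two or three of the four sizes 67, 58, 49, 40 mm are there); origin at its centre, z along its axis (up at the start). Its upper face has a raised rim and a small centre boss, level with each other; that face stays up.
- disc58: Plain steel pulley disc 58 mm in diameter, 8 mm thick, lying flat on the table at the start (may be absent: two or three of the four sizes 67, 58, 49, 40 mm are there); origin at its centre, z along its axis (up at the start). Its upper face has a raised rim and a small centre boss, level with each other; that face stays up.
- disc49: Plain steel pulley disc 49 mm in diameter, 8 mm thick, lying flat on the table at the start (may be absent: two or three of the four sizes 67, 58, 49, 40 mm are there); origin at its centre, z along its axis (up at the start). Its upper face has a raised rim and a small centre boss, level with each other; that face stays up.
- disc40: Plain steel pulley disc 40 mm in diameter, 8 mm thick, lying flat on the table at the start (may be absent: two or three of the four sizes 67, 58, 49, 40 mm are there); origin at its centre, z along its axis (up at the start). Its upper face has a raised rim and a small centre boss, level with each other; that face stays up.
- weight: Brass clamping weight, a thick plain disc 44 mm in diameter and 16 mm high, 0.16 to 0.26 kg, lying near the middle of the plate at the start; origin at its centre, z along its axis (up at the start). Both faces are flat and either may be up.
- gauge: Bystander: nickel pressure gauge 42 mm across, 14 mm thick, lying face up, 20 mm brass stub; origin under the middle of the round case.
- rod1: Bystander: chrome piston rod 126 mm long along its x, 20 mm high, lying; origin under its middle.
- rod2: Bystander: second chrome piston rod, as the first.
- chassis: Bystander: red tender chassis on wheels, 205 x 62 x 44 mm, long along its x; origin under its middle.
- screwdriver: Bystander: screwdriver lying along its x, handle at -x, about 200 mm long.
- oil: Bystander: small oil bottle, 44 mm across, 85 mm high, upright; origin under its middle.
- pot: Bystander: small dark steel screw pot, 52 mm across, 40 mm high; origin under its middle.
Things that resemble listed ones, but are neither listed nor needed, are in the scene too. Leave any blue or turquoise look-alike of the disc40 alone.

How it is judged:
By the outcome, as a careful person would: the job done as asked, in the order asked, and still so for the second after the job is handed in, with the robot touching nothing.
Of disc67, disc58, disc49, disc40 only 2 to 3 are there at a start; the rules pass over those that are not, and their reading is None.
At some moment in a run one of disc67, disc58, disc49, disc40 may be knocked a few centimetres aside while the robot is not near it.
Once in a run the grip may slacken for a moment while it holds something.
It also fails if it takes over 210 s, if anything falls off the work surface, if the arm or the gripper's body presses on something with over 40 N, if the wrist force passes 120 N, or if a joint passes its speed limit or range.

## Working session

There is one attempt and no reset: what is moved stays moved. The work goes in short steps, each a Python script; the robot and the scene stay as the last script left them, time stands still between calls to the robot, and variables do not carry over. Pictures are saved under pics/ and viewed, at most 18 in all, crops included, and the job is handed in when it is done.

```bash
ls; mkdir -p pics; python3 - <<'E'
from workcell import arm
import cv2
for n in("scene","top"):
    cv2.imwrite(f"pics/{n}0.png",arm.capture(n)); i=arm.camera_info(n); print(n,i)
print(arm.observe())
E
```

```text
pics
scene {'mtx': array([[598.58872594,   0.        , 312.4430668 ],
       [  0.        , 598.58872594, 242.76966279],
       [  0.        ,   0.        ,   1.        ]]), 'T': array([[ 4.90496086e-02, -6.76620134e-01,  7.34696761e-01,
         1.72225112e+03],
       [ 9.98601466e-01,  4.77515090e-02, -2.26915097e-02,
        -3.36239932e+01],
       [-1.97293467e-02,  7.34782273e-01,  6.78016051e-01,
         1.20249696e+03],
       [ 0.00000000e+00,  0.00000000e+00,  0.00000000e+00,
         1.00000000e+00]])}
top {'mtx': array([[579.49143498,   0.        , 305.14147236],
       [  0.        , 579.49143498, 231.81847419],
       [  0.        ,   0.        ,   1.        ]]), 'T': array([[-1.59759593e-02,  9.96188824e-01, -8.57472769e-02,
         4.43660783e+02],
       [-9.99859565e-01, -1.54827788e-02,  6.41355132e-03,
        -3.66899591e+00],
       [ 5.06150203e-03,  8.58376976e-02,  9.96296277e-01,
         1.44563306e+03],
       [ 0.00000000e+00,  0.00000000e+00,  0.00000000e+00,
         1.00000000e+00]])}
{'time': 0.1, 'qpos': array([ 1.15156155e+00,  2.77064889e-01, -2.77613019e-02,  1.26803654e+00,
        1.57009826e-05,  1.46741392e+00]), 'qd': array([ 0.00031614, -0.00048778,  0.00498991, -0.00054414, -0.00131197,
        0.00019277]), 'tau': array([-3.20121062e-04, -4.46709394e+01,  2.96128410e+01,  8.47267394e-03,
       -1.31391448e-04, -8.51458104e-07]), 'eef_pos': array([193.83852016, 593.41583872, 230.25833439]), 'ee_rot': array([-2.74506068e-04,  1.57270465e-01,  9.87555028e-01, -9.96097893e-04]), 'contact_force': array([-0.53180731, -0.13983264,  0.35451755]), 'ft_torque': array([-0.02684354, -0.03547206, -0.01523016]), 'gripper_force': 0.0, 'opening': 85.57484969282848}
```

View pics/scene0.png

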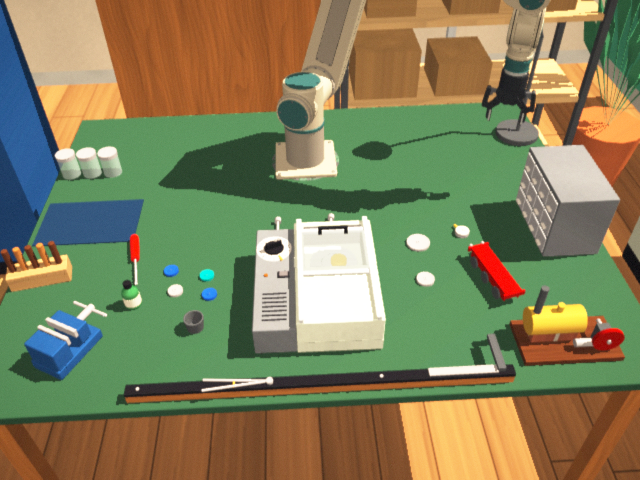

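View pics/top0.png

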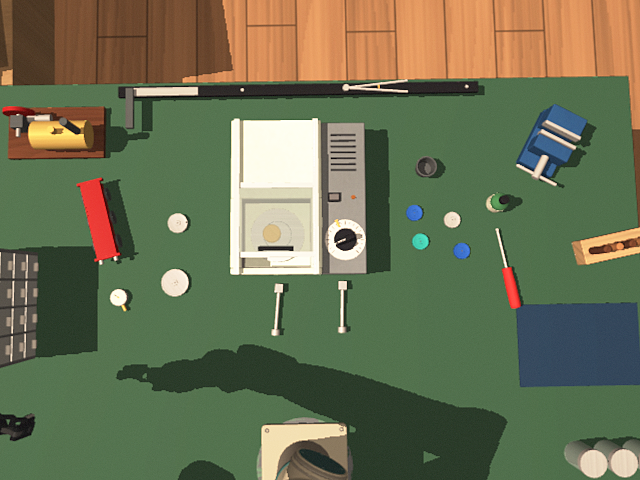

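The scene picture shows the oven in the middle. The top picture has:
- three steel discs, at about (175,282), (177,223) and (452,219)
- blue or turquoise look-alikes at (415,212), (420,241) and (462,251)
- the gauge at (119,297), with its yellow stub
- the weight at (272,233), under the glass
- the guard bar at (276,248)
- the dial at (346,240)

Candidates for the discs are the three steel ones. The gauge (119,297) could be taken for one, as could the blue and turquoise ones. I'll measure and then check with the wrist camera.

```bash
cat > h.py <<'E'
import numpy as np, cv2
from workcell import arm
from scipy.spatial.transform import Rotation as R
def ray(i,p,z):
    """pixel(s) -> world points on plane z"""
    p=np.atleast_2d(p).astype(float); K,T=i["mtx"],i["T"]
    d=np.c_[p,np.ones(len(p))]@np.linalg.inv(K).T
    d=(d*[1,-1,-1])@T[:3,:3].T; o=T[:3,3]
    return o+d*((z-o[2])/d[:,2])[:,None]
def proj(i,P):
    P=np.atleast_2d(P); T=i["T"]; c=(P-T[:3,3])@T[:3,:3]*[1,-1,-1]
    q=c@i["mtx"].T; return q[:,:2]/q[:,2:]
def quat(yaw):
    """tool down, closing axis y_tool along world direction yaw (mod pi)"""
    y=np.array([np.cos(yaw),np.sin(yaw),0]); z=np.array([0,0,-1.]); x=np.cross(y,z)
    return R.from_matrix(np.c_[x,y,z]).as_quat()[[3,0,1,2]]
def best(pos,yaw):
    """orientation (of the two half-turn equivalents) with least joint-6 travel"""
    c=[]
    for a in (yaw,yaw+np.pi):
        q=arm.solve_ik(list(pos),list(quat(a)))
        if q is not None: c.append((max(abs(np.array(q)-arm.observe()["qpos"])[[0,5]]),a))
    if not c: raise RuntimeError(f"no ik {pos} {yaw}")
    return list(quat(min(c)[1]))
def over(pos,yaw):
    arm.movep(list(pos),best(pos,yaw))
def line(pos,vel=150): arm.servo_line(list(pos),None,vel)
def shot(cam,name=None):
    i=arm.camera_info(cam); im=arm.capture(cam)
    if name: cv2.imwrite(f"pics/{name}.png",im)
    return i,im
E
python3 - <<'E'
from h import *
i,im=shot("top")
hsv=cv2.cvtColor(im,cv2.COLOR_BGR2HSV)
m=((hsv[...,1]<70)&(hsv[...,2]>110)).astype(np.uint8)*255
for c in cv2.findContours(m,cv2.RETR_EXTERNAL,cv2.CHAIN_APPROX_NONE)[0]:
    if cv2.contourArea(c)<60: continue
    (u,v),(w,h),a=cv2.minAreaRect(c); 
    if 110<v<350: print(np.round([u,v,w,h,a],1), ray(i,(u,v),8)[0].round(), "dia",2*np.sqrt(cv2.contourArea(c)/np.pi)*1437/579)
for n,p,z in [("weight",(272,233),66),("dial",(346,240),102),("bar",(276,248),148),("ovenL-front",(232,273),116),("ovenL-back",(232,120),116)]: print(n,ray(i,p,z)[0].round())
cv2.imwrite("pics/topz.png",cv2.resize(im[110:350,220:380],None,fx=2.5*1.5,fy=2.5,interpolation=2)[:600,:] if 0 else cv2.resize(im[115:345,220:380],None,fx=2.6,fy=2.6,interpolation=cv2.INTER_CUBIC))
E
```

```text
[  8.5 348.5  25.    7.   90. ] [293. 716.   8.] dia 25.66686975182229
[ 22. 345.  24.   6.  90.] [301. 683.   8.] dia 24.09068359034718
[  9.5 320.5  25.    7.   90. ] [360. 715.   8.] dia 25.35947100110041
[ 23. 319.  24.   6.  90.] [364. 682.   8.] dia 24.09068359034718
[117.5 297.5  17.   17.   90. ] [412. 452.   8.] dia 41.585081850342085
[276.6 309.1   8.4  52.4   4. ] [377.  60.   8.] dia 40.24327271346292
[341.5 307.    8.2  52.1   1.2] [ 380. -100.    8.] dia 41.820160500066805
[ 23.5 292.3   6.8  23.1   4.4] [429. 683.   8.] dia 22.66490555670714
[ 10.2 292.9   6.8  24.1   2.9] [428. 715.   8.] dia 23.09339160119515
[174.5 282.5  27.   27.   90. ] [447. 312.   8.] dia 67.8792756417504
[ 24. 266.  24.   6.  90.] [493. 683.   8.] dia 23.76290391448119
[ 11.2 265.4   6.7  25.    2.5] [495. 715.   8.] dia 24.25291224885996
[500.9 247.4  40.5   3.4  76.7] [ 521. -499.    8.] dia 26.49383220130192
[177. 223.  20.  20.  90.] [594. 306.   8.] dia 49.068462652791126
[451.5 219.5  16.4  17.1  71.6] [ 593. -379.    8.] dia 40.58288441131956
[535.9 174.2  33.7  33.2  72.9] [ 704. -596.    8.] dia 48.05913095708113
[556.8 138.7  41.    7.   23.2] [ 794. -654.    8.] dia 33.605820997228015
[345.  197.5 151.   40.   90. ] [ 652. -114.    8.] dia 205.20123285678346
[561.3 130.4  41.1   6.7  26.6] [ 815. -666.    8.] dia 43.43009747298784
[276. 196. 156.  92.  90.] [658.  59.   8.] dia 329.6255408356618
[ 38.1 117.5   6.2  22.1  87. ] [868. 657.   8.] dia 28.144526763982856
[ 15.5 120.   12.   11.   90. ] [862. 714.   8.] dia 30.421054726621254
weight [561.  67.  66.]
dial [ 539. -107.  102.]
bar [520.  54. 148.]
ovenL-front [466. 157. 116.]
ovenL-back [823. 155. 116.]
```

View pics/topz.png

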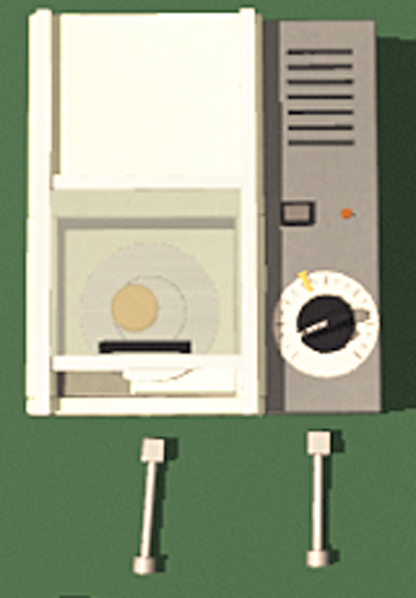

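The enlarged crop shows the weight at crop (134,307), the bar at (145,347) and the guard's rear edge near v 182. The dial's pointer points left and slightly down, and the brass clip is at (305,281). The sizes come out as 67 mm at (447,312), 49 mm at (594,306) and 40 mm at (593,-379). Next I'll take close wrist views of the oven.

```bash
python3 - <<'E'
from h import *
over((530,20,330),0)
o=arm.observe(); i,im=shot("wrist","w1"); print(o["time"],o["eef_pos"],i["T"].round(3),i["mtx"])
E
```

```text
2.5417 [529.93208806  20.7363172  329.82062733] [[ 1.00000e+00 -2.00000e-03 -1.00000e-03  5.30364e+02]
 [ 2.00000e-03  9.55000e-01  2.96000e-01  9.63230e+01]
 [ 1.00000e-03 -2.96000e-01  9.55000e-01  4.71283e+02]
 [ 0.00000e+00  0.00000e+00  0.00000e+00  1.00000e+00]] [[415.57293592   0.         320.56667842]
 [  0.         415.57293592 242.13454918]
 [  0.           0.           1.        ]]
```

View pics/w1.png

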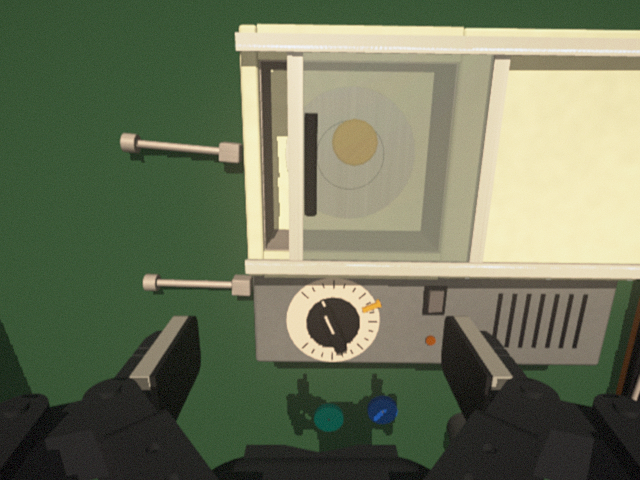

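The wrist picture shows the bar at (311,164), the weight at (354,142) and the plate centred near (355,152). The dial is at (333,322), with the pointer's white line toward (323,301) and the clip at (372,306). I'll measure the bar and the oven's edges now.

```bash
python3 - <<'E'
from h import *
i=arm.camera_info("wrist"); im=cv2.imread("pics/w1.png"); g=cv2.cvtColor(im,cv2.COLOR_BGR2GRAY)
sub=(g[100:230,298:325]<55).astype(np.uint8)
c=max(cv2.findContours(sub,cv2.RETR_EXTERNAL,cv2.CHAIN_APPROX_NONE)[0],key=cv2.contourArea)
r=cv2.minAreaRect(c); ctr=np.array(r[0])+[298,100]
print("bar px",ctr,r[1],r[2],"world",ray(i,ctr,146)[0]); b=cv2.boxPoints(r)+[298,100]; print(ray(i,b,148).round(1))
# subpixel edge profiles
gg=g.astype(float)
def edge_v(u,v0,v1,sgn):  # strongest gradient along column
    d=np.diff(cv2.GaussianBlur(gg,(5,5),0)[v0:v1,u])*sgn; return v0+np.argmax(d)+.5
def edge_h(v,u0,u1,sgn):
    d=np.diff(cv2.GaussianBlur(gg,(5,5),0)[v,u0:u1])*sgn; return u0+np.argmax(d)+.5
us=np.arange(265,600,15)
P=ray(i,[(u,edge_v(u,352,372,-1)) for u in us],95); f=np.polyfit(P[:,0],P[:,1],1); print("console right edge (y=-210): slope",f[0],"y at 560:",np.polyval(f,560), (P[:,1]-np.polyval(f,P[:,0])).std())
vs=np.arange(298,356,5)
P=ray(i,[(edge_h(v,245,268,1),v) for v in vs],95); f=np.polyfit(P[:,1],P[:,0],1); print("console front edge(x=-95): slope",f[0],"x at y=-100",np.polyval(f,-100),(P[:,0]-np.polyval(f,P[:,1])).std())
us=np.arange(300,620,20)
for nm,v0,v1,s,z in [("left channel outer top(y97)",25,42,1,128)]:
    P=ray(i,[(u,edge_v(u,v0,v1,s)) for u in us],z); f=np.polyfit(P[:,0],P[:,1],1); print(nm,f[0],np.polyval(f,560),(P[:,1]-np.polyval(f,P[:,0])).std())
# bright channel strips, both edges
for u in (300,400,470):
    print(u,[int(x) for x in gg[22:58:2,u]],[int(x) for x in gg[256:284:2,u]])
sk=(g[285:360,290:378]<60).astype(np.uint8); m=cv2.moments(max(cv2.findContours(sk,cv2.RETR_EXTERNAL,cv2.CHAIN_APPROX_NONE)[0],key=cv2.contourArea)); d=np.array([m["m10"]/m["m00"]+290,m["m01"]/m["m00"]+285]); print("dial",d,ray(i,d,102))
E
```

```text
bar px [310.5 150. ] (72.0, 11.0) 90.0 world [522.91262212  69.45916396 146.        ]
[[519.   95.8 148. ]
 [527.2  95.8 148. ]
 [527.1  42.1 148. ]
 [518.5  42.  148. ]]
console right edge (y=-210): slope -0.011400936686948743 y at 560: -148.54880277691748 4.2192960981625
console front edge(x=-95): slope 0.016153757138128628 x at y=-100 464.712185405235 0.2856045859083131
left channel outer top(y97) -0.010929166401013053 158.79182720450254 0.3140674305545442
300 [68, 158, 232, 234, 232, 229, 223, 226, 223, 224, 224, 226, 240, 229, 219, 138, 130, 193] [219, 218, 199, 215, 226, 221, 213, 218, 216, 178, 125, 87, 83, 77]
400 [72, 73, 191, 236, 233, 236, 231, 222, 221, 218, 220, 221, 225, 241, 224, 201, 164, 166] [164, 167, 148, 193, 221, 220, 210, 212, 216, 212, 142, 115, 78, 76]
470 [74, 75, 70, 201, 237, 232, 231, 219, 212, 213, 212, 215, 216, 217, 230, 222, 169, 164] [197, 200, 205, 196, 218, 231, 218, 216, 215, 214, 187, 103, 79, 78]
dial [333.22613333 323.55075556] [[ 543.53350119 -102.54189453  102.        ]]
```

```bash
python3 - <<'E'
from h import *
psi=-0.014
arm.move_gripper(40)
over((523,57,190),psi); line((523,57,130),80)
arm.move_gripper(0); o=arm.observe(); print(o["opening"],o["gripper_force"],o["contact_force"],o["eef_pos"])
x0,y0,z0=o["eef_pos"]; ux=np.array([np.cos(psi),np.sin(psi),0])
p=np.array([523,57,130.])
for d in list(range(20,141,40))+list(range(144,160,2)):
    line(p+ux*d,120 if d<=140 else 30); o=arm.observe(); f=o["contact_force"]; print(d,o["eef_pos"].round(1),f.round(1))
    if abs(f[0])>12 and d>140: break
E
```

```text
8.472093529075824 59.469929337501526 [-0.12425383 -0.08546544  3.99365224] [523.42486379  56.99812732 130.76762874]
20 [544.6  56.7 130.8] [ 1.4 -0.3  4.5]
60 [583.7  56.3 130.8] [2.1 1.1 6.5]
100 [623.6  55.8 130.8] [0.6 0.9 5.2]
140 [663.5  55.4 130.8] [2.7 0.9 5.1]
144 [666.5  55.3 130.8] [-0.3  0.   6.7]
146 [667.   55.3 130.8] [-2.6  0.7  7.8]
148 [667.   55.3 130.7] [-7.4  1.4 12.6]
150 [667.1  55.3 130.8] [-11.1   0.2  14.2]
152 [667.   55.3 130.7] [-16.7   0.8  17.2]
```

```bash
python3 - <<'E'
from h import *
line((667.3,55.3,130.8),30)
arm.move_gripper(35); line((667,55.3,190)); 
over((560,20,330),0)
o=arm.observe(); i,im=shot("wrist","w2"); print(o["time"],o["eef_pos"]); np.save("w2T.npy",i["T"])
E
```

```text
10.1417 [559.88648386  20.10822816 328.16758432]
```

View pics/w2.png

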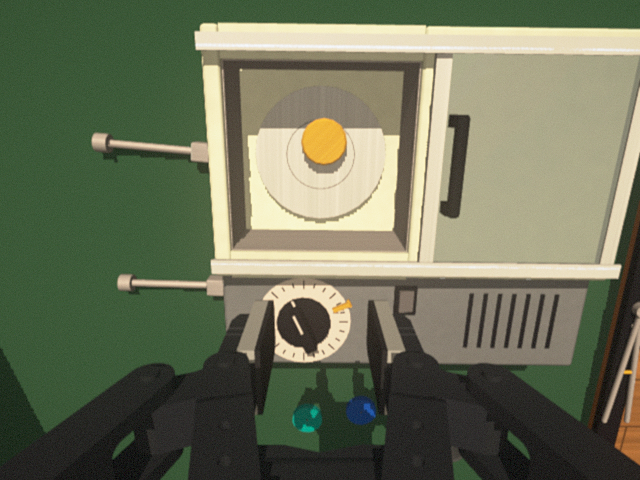

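The wrist picture shows the guard open and its bar at (457,165). The plate is centred near (321,152), the weight is at (324,141) and the clip at (342,306). I'll now refine these with circle fits and measure both discs on the left with the top camera.

```bash
cat >> h.py <<'E'
def circ(i,im,c0,z,r,dr=6,n=180,chan=None,w=3,tol=1.2):
    """radial edge points about c0 at height z near radius r -> robust circle (cx,cy,r,rms,n)"""
    g=(cv2.cvtColor(im,cv2.COLOR_BGR2GRAY) if chan is None else chan).astype(np.float32)
    g=cv2.GaussianBlur(g,(3,3),0); c=np.array(c0,float)[:2]
    for it in range(4):
        a=np.linspace(0,2*np.pi,n,endpoint=False); rr=np.arange(r-dr,r+dr,.25)
        X=c[0]+np.outer(np.cos(a),rr); Y=c[1]+np.outer(np.sin(a),rr)
        p=proj(i,np.c_[X.ravel(),Y.ravel(),np.full(X.size,z)]).astype(np.float32)
        s=cv2.remap(g,p[:,0].reshape(X.shape),p[:,1].reshape(X.shape),cv2.INTER_LINEAR)
        k=int(w/.5); d=np.abs(s[:,2*k:]-s[:,:-2*k]); j=d.argmax(1); q=rr[j+k]
        ok=d.max(1)>15
        P=np.c_[c[0]+np.cos(a)*q,c[1]+np.sin(a)*q][ok]
        for _ in range(6):
            A=np.c_[2*P,np.ones(len(P))]; b=(P**2).sum(1); s3=np.linalg.lstsq(A,b,rcond=None)[0]
            R0=np.sqrt(s3[2]+s3[:2]@s3[:2]); e=np.hypot(*(P-s3[:2]).T)-R0
            keep=abs(e)<max(tol,1.5*np.median(abs(e)))
            if keep.all() or keep.sum()<20: break
            P=P[keep]
        c=s3[:2]; dr=max(3.5,dr*.7)
    return np.r_[c,R0,np.std(e),len(P)].round(2)
E
python3 - <<'E'
from h import *
i=arm.camera_info("wrist"); im=cv2.imread("pics/w2.png"); hsv=cv2.cvtColor(im,cv2.COLOR_BGR2HSV)
print("guess plate",ray(i,(321,152),50),"weight",ray(i,(324,141),66))
print("plate",circ(i,im,ray(i,(321,152),50)[0],50,65))
print("weight",circ(i,im,ray(i,(324,141),66)[0],66,22,chan=hsv[...,1]))
print("scale",circ(i,im,ray(i,(307,321),97)[0],97,38,8), "skirt",circ(i,im,ray(i,(304,323),102)[0],102,27,4))
it,t=shot("top")
for n,c,r in (("67",(447,312),33.5),("49",(594,306),24.5),("40",(593,-379),20)): print(n,circ(it,t,c,8,r,5))
g=cv2.cvtColor(im,cv2.COLOR_BGR2GRAY)
c=max(cv2.findContours((g[105:225,440:475]<50).astype(np.uint8),cv2.RETR_EXTERNAL,cv2.CHAIN_APPROX_NONE)[0],key=cv2.contourArea)
r=cv2.minAreaRect(c); print("bar",r, ray(i,np.array(r[0])+[440,105],148))
E
```

```text
guess plate [[560.18578489  59.29958245  50.        ]] weight [[563.02827157  70.87822053  66.        ]]
plate [5.5979e+02 5.3170e+01 6.4670e+01 4.5000e-01 8.4000e+01]
weight [5.6273e+02 7.0510e+01 2.1440e+01 2.5000e-01 1.8000e+02]
scale [551.56 -97.89  37.94   0.58  77.  ] skirt [ 5.4303e+02 -1.0097e+02  2.6880e+01  4.7000e-01  1.6500e+02]
67 [447.57 311.72  33.64   0.46 180.  ]
49 [5.9540e+02 3.0559e+02 2.4560e+01 4.5000e-01 1.7900e+02]
40 [ 5.9286e+02 -3.7954e+02  2.0130e+01  4.4000e-01  1.7900e+02]
bar ((14.446154594421387, 16.430768966674805), (10.170848846435547, 12.155404090881348), 7.125016689300537) [[659.17773313  90.14338153 148.        ]]
```

```bash
python3 - <<'E'
from h import *
i=arm.camera_info("wrist"); im=cv2.imread("pics/w2.png")
for z,r,dr in ((50,65,4),(50,33.5,4),(50,32,4),(50,65,3)):
    for c in ((560,55),(560,58)):
        print(z,r,circ(i,im,c,z,r,dr,w=1.5),circ(i,im,c,z,r,dr,w=1.5,chan=im[...,0]))
v=im.copy()
for c,r,col in (((560,57),65,(0,0,255)),((560,54),65,(255,0,0)),((560,57),33.5,(0,0,255))):
    a=np.linspace(0,6.28,60); 
    for p in proj(i,np.c_[c[0]+r*np.cos(a),c[1]+r*np.sin(a),a*0+50]): cv2.circle(v,tuple(int(16*x) for x in p),8,col,-1,shift=4)
cv2.imwrite("pics/w2c.png",cv2.resize(v[60:260,220:430],None,fx=3,fy=3,interpolation=cv2.INTER_CUBIC))
E
```

```text
50 65 [5.5941e+02 5.3730e+01 6.4720e+01 4.2000e-01 6.8000e+01] [5.5937e+02 5.3490e+01 6.4800e+01 4.0000e-01 6.8000e+01]
50 65 [5.5942e+02 5.3650e+01 6.4700e+01 4.3000e-01 6.9000e+01] [5.5935e+02 5.3560e+01 6.4880e+01 4.5000e-01 7.0000e+01]
50 33.5 [558.91  57.75  34.16   0.59  90.  ] [5.5902e+02 5.6580e+01 3.4530e+01 3.1000e-01 9.6000e+01]
50 33.5 [5.591e+02 5.690e+01 3.461e+01 3.200e-01 9.500e+01] [5.5905e+02 5.6570e+01 3.4520e+01 3.1000e-01 9.5000e+01]
50 32 [5.6014e+02 5.7750e+01 3.3130e+01 5.0000e-01 9.9000e+01] [5.6036e+02 5.7140e+01 3.3210e+01 3.6000e-01 8.9000e+01]
50 32 [5.601e+02 5.788e+01 3.311e+01 5.400e-01 1.040e+02] [5.601e+02 5.758e+01 3.299e+01 5.200e-01 1.070e+02]
50 65 [5.5935e+02 5.3730e+01 6.4780e+01 4.3000e-01 6.9000e+01] [5.5936e+02 5.3630e+01 6.4870e+01 4.1000e-01 6.9000e+01]
50 65 [559.85  56.53  65.11   1.21  74.  ] [5.5935e+02 5.3600e+01 6.4850e+01 4.0000e-01 6.9000e+01]
```

View pics/w2c.png

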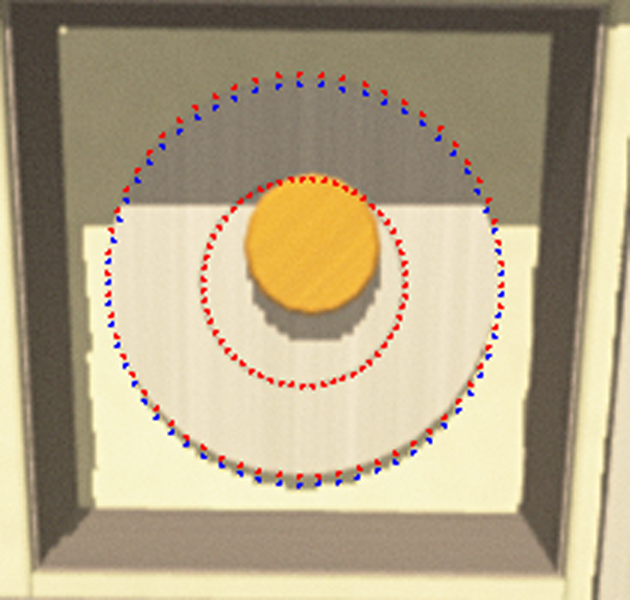

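The crop shows that the red circle centred at (560,57) follows the plate's upper edge. The dark band at the bottom is the plate's side, so the blue fit was pulled off. The plate is at about (560,57). I'll grasp the weight, centring it along y and then x, and park it. An image of it at that known pose will give the camera bias.

```bash
cat >> h.py <<'E'
PSI=-0.014
def st(*k):
    o=arm.observe(); print(round(o["time"],1),"eef",o["eef_pos"].round(1),"F",o["contact_force"].round(1),"open",round(o["opening"],1),"grip",round(o["gripper_force"],1),*k); return o
def pick(x,y,z,dia,safe,pre=None):
    """squeeze along y, then grasp along x; z=tcp height at grasp"""
    pre=pre or min(dia+14,84)
    arm.move_gripper(pre)
    over((x,y,safe),np.pi/2+PSI); line((x,y,z),120); arm.move_gripper(0); st("sq")
    arm.move_gripper(pre); line((x,y,z+22),120)
    over((x,y,z+22),PSI); line((x,y,z),80); arm.move_gripper(0); st("grasp")
    line((x,y,safe),120); return st("lifted")
def view(x,y,name,z=330):
    over((x,y-37,z),0); return shot("wrist",name)
E
python3 - <<'E'
from h import *
pick(562.7,70.5,51.5,44,200)
over((500,235,90),PSI); line((500,235,2),100); st("down")
arm.move_gripper(60); line((500,235,90))
i,im=view(500,235,"w3"); hsv=cv2.cvtColor(im,cv2.COLOR_BGR2HSV)
print("weight",circ(i,im,(500,235),16,22,chan=hsv[...,1]))
st()
it,t=shot("top"); 
for n,c,r in (("67",(447,312),33.5),("49",(594,306),24.5),("40",(593,-379),20)): print(n,circ(it,t,c,8,r,5))
E
```

```text
13.6 eef [563.7  70.3  53. ] F [-1.1 -0.7  5.8] open 41.7 grip 60.4 sq
16.3 eef [563.2  70.5  52.1] F [-0.4 -0.6  1.5] open 41.8 grip 61.1 grasp
17.7 eef [561.9  70.5 198.9] F [-0.3 -0.5 -2.6] open 41.7 grip 60.9 lifted
19.6 eef [500.7 235.    2.2] F [ 0.1 -0.3 -2.5] open 41.5 grip 60.9 down
weight [501.54 233.14  22.59   0.58 179.  ]
21.7 eef [498.9 197.8 327. ] F [0.1 0.2 0.1] open 60.0 grip 0.0
67 [461.1  318.27  33.22   1.07  22.  ]
49 [5.9227e+02 3.0302e+02 2.6000e+01 3.8000e-01 7.1000e+01]
40 [ 5.9285e+02 -3.7948e+02  2.0140e+01  4.7000e-01  1.8000e+02]
```

View pics/w3.png

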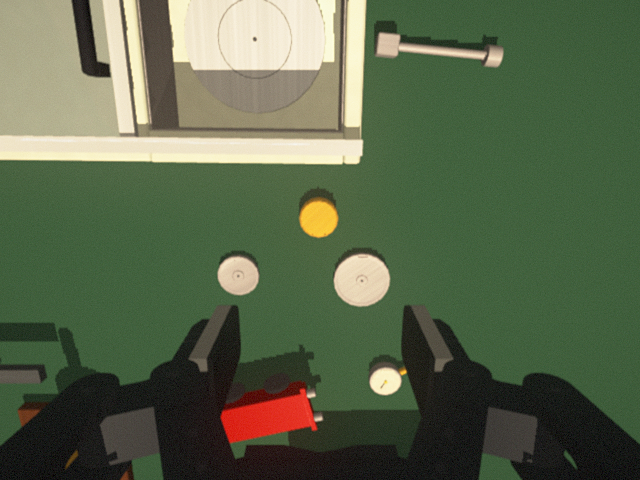

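The picture shows the weight parked at (319,217) and the plate's centre dot at (254,39). The 67 disc is at (361,280), the 49 disc at (238,276) and the gauge at (385,379). The view is turned half a turn from the earlier ones, which helps to separate out the camera bias.

```bash
python3 - <<'E'
from h import *
def dot(i,im,guess):
    u,v=proj(i,np.r_[guess,50])[0]; g=cv2.cvtColor(im,cv2.COLOR_BGR2GRAY).astype(float)
    u,v=int(round(u)),int(round(v)); s=g[v-9:v+10,u-9:u+10]; w=np.clip(np.median(s)-25-s,0,None); y,x=np.mgrid[v-9:v+10,u-9:u+10]
    q=[(w*x).sum()/w.sum(),(w*y).sum()/w.sum()]; return np.round(q,1),ray(i,q,50)[0].round(2)
i=arm.camera_info("wrist"); im=cv2.imread("pics/w3.png")
print("w3 dot",dot(i,im,(560,56)),circ(i,im,(447,312),8,33.5,5),circ(i,im,(594,306),8,24.5,5))
# directly over the plate, both tool orientations (bias cancels in mean)
for nm,a in (("a",0),("b",np.pi)):
    q=list(quat(a)); s=1 if a==0 else -1
    try:
        arm.movep([560,56-50*s,300],q); o=arm.observe(); i,im=shot("wrist","pl"+nm); print(nm,o["time"],o["ee_rot"].round(2),dot(i,im,(560,56)))
    except Exception as e: print(nm,repr(e))
E
```

```text
w3 dot (array([254.4,  38.7]), array([558.92,  56.59,  50.  ])) [4.4923e+02 3.1203e+02 3.3490e+01 2.3000e-01 1.8000e+02] [5.9632e+02 3.0587e+02 2.4380e+01 2.3000e-01 1.8000e+02]
a 24.075 [-0.    0.71  0.71 -0.  ] (array([319.5, 142.1]), array([559.86,  56.46,  50.  ]))
b 26.6333 [ 0.   -0.71  0.71 -0.  ] (array([321.6, 143.1]), array([559.88,  56.32,  50.  ]))
```

Both tool orientations put the plate centre at (559.9, 56.4), so the bias is small. Next is the 67 disc.

```bash
cat >> h.py <<'E'
PLATE=np.array([559.9,56.4])
def place(x,y,z,safe=200,rel=12):
    over((x,y,safe),PSI); line((x,y,z+5),120); f0=arm.observe()["contact_force"][2]
    e=arm.observe()["eef_pos"]; c=np.array([x,y])+np.array([x,y])-e[:2]   # take out the steady offset
    line((*c,z+4),30)
    for d in np.arange(3,-2.6,-.75):
        line((*c,z+d),15); o=arm.observe()
        if o["contact_force"][2]-f0>4: break
    st("placed",round(d,2)); w=o["opening"]
    arm.move_gripper(min(84,w+rel)); line((*c,safe),120); return st("released")
E
python3 - <<'E'
from h import *
i,im=view(448.5,312,"w4"); c=circ(i,im,(448.5,312),8,33.5,5); print(c)
if c[3]<.6 and c[4]>120:
    o=pick(c[0],c[1],-4,67,160,pre=82)
    shot("wrist","w4h")
E
```

```text
[4.4991e+02 3.1275e+02 3.3560e+01 2.1000e-01 1.8000e+02]
31.1 eef [450.7 313.3  -2.3] F [-1.9 -1.   9.1] open 63.7 grip 63.5 sq
33.9 eef [450.2 313.   -2.8] F [-1.4 -0.5  5.3] open 63.8 grip 64.3 grasp
35.4 eef [449.2 312.4 159. ] F [-0.7  0.  -2.7] open 63.8 grip 66.1 lifted
```

View pics/w4h.png

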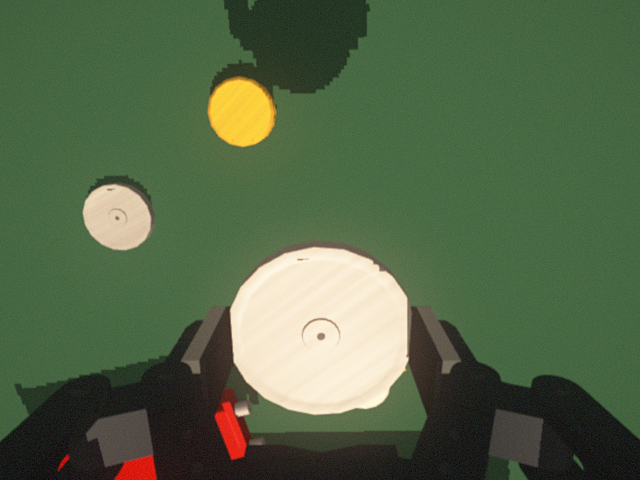

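The picture shows disc67 held level at (320,330) between the pads, bossed face up. I'll place it.

```bash
python3 - <<'E'
from h import *
place(*PLATE,47)
i,im=view(*PLATE,"w5"); print("67 on plate",circ(i,im,PLATE,58,33.5,5))
print("plate again",circ(i,im,PLATE,50,65,3,w=1.5))
i,im=view(595.8,305.7,"w6"); print("49",circ(i,im,(595.8,305.7),8,24.5,6)); st()
E
```

```text
39.7 eef [559.2  56.4  47.2] F [-1.7  0.2  5.4] open 63.9 grip 66.8 placed -0.75
41.4 eef [558.3  56.4 199. ] F [-0.3  0.5 -0.4] open 75.8 grip 0.0 released
67 on plate [5.6148e+02 5.5100e+01 3.2770e+01 4.7000e-01 9.6000e+01]
plate again [5.5984e+02 5.6270e+01 6.4410e+01 2.5000e-01 6.9000e+01]
49 [5.9775e+02 3.0648e+02 2.4440e+01 1.8000e-01 1.8000e+02]
43.1 eef [595.8 267.3 329.7] F [-0.7  0.   0.5] open 75.6 grip 0.0
```

View pics/w5.png

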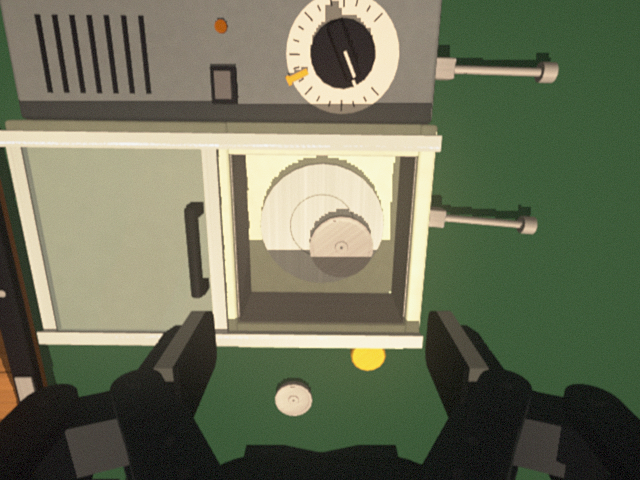

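Disc67 is on the plate but off-centre at (341,240). It's lying flat and was probably knocked aside. The pointer shows at (348,68) and the clip at (296,76). I'll measure the disc and grip it diagonally so the fingers clear the chamber walls, then recentre it.

```bash
python3 - <<'E'
from h import *
i,im=view(*PLATE,"w7")
# centre dot of disc + circle fit at z 58
u=ray(i,(341,243),58)[0]; print(u)
for ch in (None,im[...,0]): print(circ(i,im,u,58,33.5,6,w=1.5,chan=ch))
print([proj(i,(560,56,58))])
cv2.imwrite("pics/w7c.png",cv2.resize(im[150:310,230:430],None,fx=3,fy=3,interpolation=cv2.INTER_CUBIC))
E
```

```text
[539.86080628  73.20333074  58.        ]
[5.398e+02 7.750e+01 3.316e+01 2.500e-01 1.060e+02]
[5.4042e+02 7.0130e+01 3.3250e+01 5.4000e-01 9.8000e+01]
[array([[321.70363055, 227.0459087 ]])]
```

View pics/w7c.png

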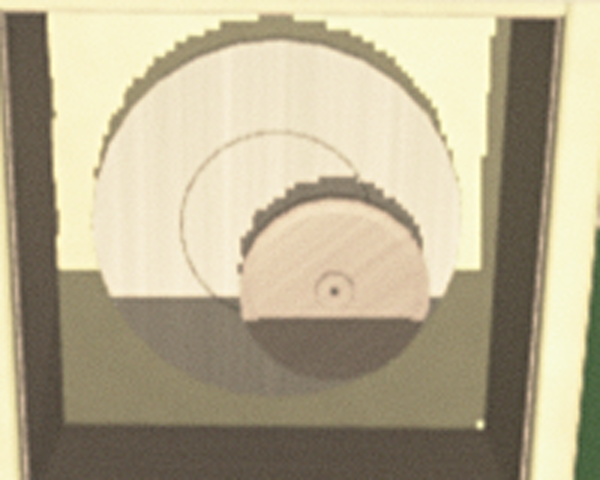

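The boss is at crop (334,292), which agrees with the fit at (539.8, 77.5). The disc lies flat, and I'll regrasp it.

```bash
cat >> h.py <<'E'
def centre(x,y,z,pre,safe=200,yaws=(np.pi/2,0)):
    """squeeze in place along each yaw so that the part centres on (x,y); z=tcp"""
    for k,a in enumerate(yaws):
        arm.move_gripper(pre); h=safe if k==0 else z+22
        over((x,y,h),a+PSI); line((x,y,z+6),120); e=arm.observe()["eef_pos"][:2]
        c=2*np.array([x,y])-e; line((*c,z),60); arm.move_gripper(0); st("centred"); arm.move_gripper(pre); line((x,y,z+22),120)
    line((x,y,safe),150)
E
python3 - <<'E'
from h import *
x,y=539.8,77.5
arm.move_gripper(80); over((x,y,200),np.pi/4+PSI); line((x,y,47),100); arm.move_gripper(0); st("g")
line((x,y,52),60); line((*PLATE,52),60); st("moved")
line((*PLATE,47),20); st("down"); arm.move_gripper(80); line((*PLATE,120),120)
centre(*PLATE,47,80,safe=120)
line((*PLATE,200))
i,im=view(*PLATE,"w8"); print("67",circ(i,im,PLATE,58,33.5,5,w=1.5)); st()
cv2.imwrite("pics/w8c.png",cv2.resize(im[150:310,230:430],None,fx=3,fy=3,interpolation=cv2.INTER_CUBIC))
E
```

```text
47.0 eef [540.5  77.4  48.7] F [-2.2 -0.3  7.6] open 63.4 grip 63.5 g
47.9 eef [559.9  56.2  51.8] F [-0.3  0.2 -1.8] open 63.0 grip 65.9 moved
48.3 eef [560.1  56.6  48.7] F [-3.1  0.3  9.7] open 63.6 grip 67.4 down
52.9 eef [560.   56.6  48.5] F [-2.4  0.7  6.7] open 63.2 grip 63.8 centred
56.0 eef [561.2  56.4  48.2] F [-2.5  0.5  6.1] open 63.4 grip 63.9 centred
67 [562.02  54.26  34.22   0.62 149.  ]
58.5 eef [559.1  19.4 328.1] F [ 0.4 -0.1 -0.6] open 80.1 grip 0.0
```

View pics/w8c.png

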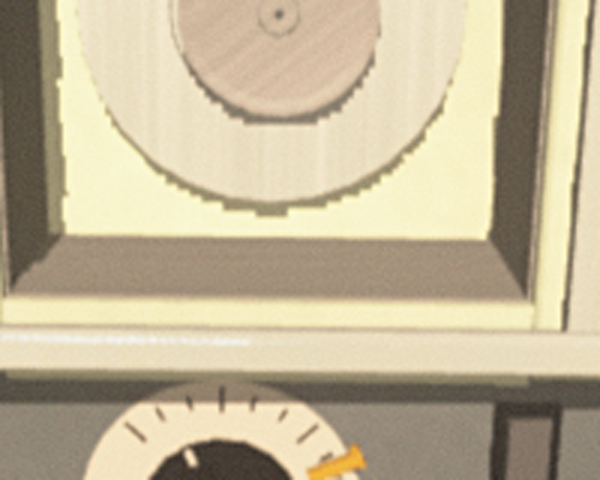

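The boss is at crop (279,14), which is full-picture (323,155). That's about a millimetre off in x. I'll compute it exactly, repeat the x squeeze with a settled correction, then fetch the 49 disc.

```bash
cat >> h.py <<'E'
def settle(x,y,z,vel=60):
    """go to z, then take out the steady xy error"""
    t=np.array([x,y],float); c=t.copy(); line((*c,z),vel)
    for _ in range(2):
        arm.sleep(.15); e=arm.observe()["eef_pos"][:2]; c=c+(t-e); line((*c,z),20)
    return c
def dot(i,im,guess,z,r=9):
    u,v=proj(i,np.r_[guess[:2],z])[0]; g=cv2.cvtColor(im,cv2.COLOR_BGR2GRAY).astype(float)
    u,v=int(round(u)),int(round(v)); s=g[v-r:v+r+1,u-r:u+r+1]; w=np.clip(np.median(s)-25-s,0,None); y,x=np.mgrid[v-r:v+r+1,u-r:u+r+1]
    return ray(i,[(w*x).sum()/w.sum(),(w*y).sum()/w.sum()],z)[0].round(2)
def squeeze(x,y,z,pre,yaw,safe):
    arm.move_gripper(pre); over((x,y,safe),yaw+PSI); line((x,y,z+12),120)
    c=settle(x,y,z+3); line((*c,z),40); arm.move_gripper(0); st("squeezed"); arm.move_gripper(pre); line((*c,z+25),120); line((x,y,safe),150)
E
python3 - <<'E'
from h import *
i=arm.camera_info("wrist"); im=cv2.imread("pics/w8.png"); print("boss",dot(i,im,(561,56),58,5), ray(i,(323,154.7),58)[0])
squeeze(*PLATE,47.5,80,0,200)
i,im=view(*PLATE,"w9"); print("boss",dot(i,im,(560,56),58,5))
i,im=view(597.7,306.5,"w10"); c=circ(i,im,(596.5,306),8,24.5,6); print("49",c,dot(i,im,c,8,5)); st()
if c[3]<.6 and c[4]>120:
    pick(c[0],c[1],-1,49,200)
E
```

```text
boss [561.29  56.58  58.  ] [561.45114067  56.58736081  58.        ]
62.3 eef [560.5  56.4  48.7] F [-0.8  0.3  5.7] open 63.4 grip 64.0 squeezed
boss [561.29  56.52  58.  ]
49 [5.9789e+02 3.0690e+02 2.4380e+01 1.9000e-01 1.8000e+02] [597.83 306.77   8.  ]
65.7 eef [597.7 268.1 329.8] F [-0.   0.6 -0.9] open 80.1 grip 0.0
69.5 eef [5.987e+02 3.072e+02 5.000e-01] F [-1.6 -0.6  5.4] open 45.6 grip 60.4 sq
72.2 eef [ 5.985e+02  3.071e+02 -4.000e-01] F [0.3 0.1 1.5] open 45.6 grip 61.6 grasp
74.0 eef [597.3 306.7 198.9] F [-0.5 -0.4 -2.3] open 46.0 grip 61.5 lifted
```

```bash
cat >> h.py <<'E'
def place(x,y,z,rel=12,safe=200):
    over((x,y,safe),PSI); line((x,y,z+12),150); c=settle(x,y,z+5); f0=arm.observe()["contact_force"][2]
    for d in np.arange(4,-2.6,-.75):
        line((*c,z+d),15); o=arm.observe()
        if o["contact_force"][2]-f0>4: break
    st("placed",round(d,2))
    arm.move_gripper(min(84,o["opening"]+rel)); line((*c,z+30),80); line((x,y,safe),150)
E
python3 - <<'E'
from h import *
place(559.8,56.4,57.5); 
i,im=view(*PLATE,"w11"); print("boss49",dot(i,im,(560,56),66,5),circ(i,im,(560,56),66,24.5,5),"67:",circ(i,im,(561,56),58,33.5,3)); st()
it,t=shot("top"); print("40",circ(it,t,(593,-379.5),8,20,5))
cv2.imwrite("pics/w11c.png",cv2.resize(im[80:240,220:420],None,fx=3,fy=3,interpolation=cv2.INTER_CUBIC))
E
```

```text
78.9 eef [559.9  56.4  57.6] F [-2.3 -0.3  4.8] open 45.8 grip 62.0 placed -0.5
boss49 [560.89  55.98  66.  ] [5.6078e+02 5.8790e+01 2.6070e+01 2.9000e-01 8.1000e+01] 67: [5.606e+02 5.625e+01 3.324e+01 4.500e-01 1.460e+02]
81.2 eef [559.1  19.4 328.3] F [ 0.3  0.3 -0.3] open 57.9 grip 0.0
40 [ 5.9280e+02 -3.7953e+02  2.0150e+01  4.3000e-01  1.8000e+02]
```

View pics/w11c.png

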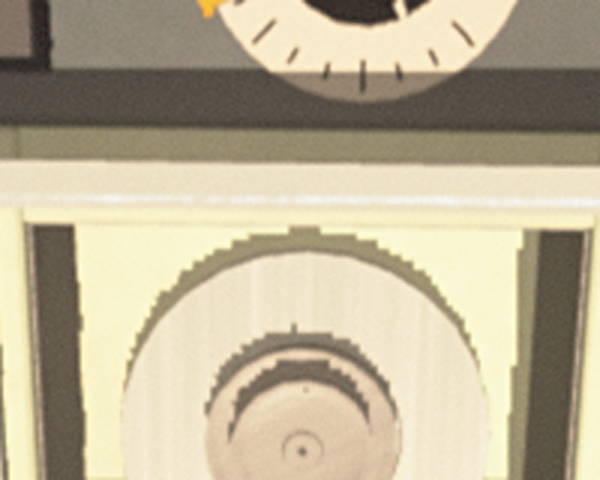

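The crop shows disc49 centred on disc67, with its boss at (302,451), bossed face up and flat. Next is disc40, after a close check first.

```bash
python3 - <<'E'
from h import *
arm.move_gripper(54)
i,im=view(592.8,-379.5,"w12"); c=circ(i,im,(592.8,-379.5),8,20,6); print("40",c,dot(i,im,c,8,4))
u,v=proj(i,np.r_[c[:2],8])[0].astype(int); s=im[v-8:v+8,u-8:u+8].reshape(-1,3).mean(0); print("colour",s); st()
cv2.imwrite("pics/w12c.png",im[max(0,v-120):v+120,max(0,u-160):u+160])
E
```

```text
40 [ 5.9457e+02 -3.7910e+02  2.0560e+01  2.5000e-01  1.8000e+02] [nan nan nan]
colour [248.3203125 254.0078125 254.8203125]
83.2 eef [ 593.4 -415.   330.5] F [-0.9  0.2  0.9] open 54.2 grip 0.0h.py:91: RuntimeWarning: invalid value encountered in scalar divide
  return ray(i,[(w*x).sum()/w.sum(),(w*y).sum()/w.sum()],z)[0].round(2)
```

View pics/w12c.png

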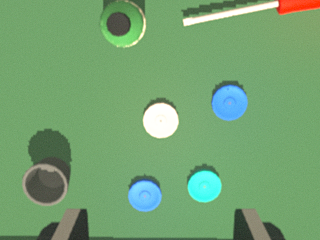

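The crop shows the pale steel disc40 at (161,120), clearly apart from the blue and turquoise ones. I'll pick it and place it.

```bash
python3 - <<'E'
from h import *
o=pick(594.4,-379.3,0,40,200)
assert o["opening"]>30
place(559.8,56.4,66.5)
i,im=view(*PLATE,"w13"); print("boss40",dot(i,im,(560.5,56),74,4),circ(i,im,(560.5,56),74,20,4)); st()
cv2.imwrite("pics/w13c.png",cv2.resize(im[80:260,220:440],None,fx=3,fy=3,interpolation=cv2.INTER_CUBIC))
E
```

```text
86.9 eef [ 595.1 -379.8    1.5] F [-0.4  1.1  4.4] open 36.9 grip 59.5 sq
89.7 eef [ 5.948e+02 -3.796e+02  5.000e-01] F [ 0.4 -0.3 -0.1] open 36.5 grip 60.1 grasp
91.5 eef [ 593.9 -379.   198.9] F [-0.5 -0.3 -0.4] open 36.6 grip 60.0 lifted
96.9 eef [559.9  56.4  66.4] F [-1.2 -0.3  2.5] open 37.1 grip 60.5 placed -0.5
boss40 [560.86  55.88  74.  ] [5.6125e+02 5.5720e+01 1.9430e+01 2.7000e-01 7.5000e+01]
99.2 eef [559.1  19.5 328.3] F [-0.1  0.4 -1.1] open 49.0 grip 0.0
```

View pics/w13c.png

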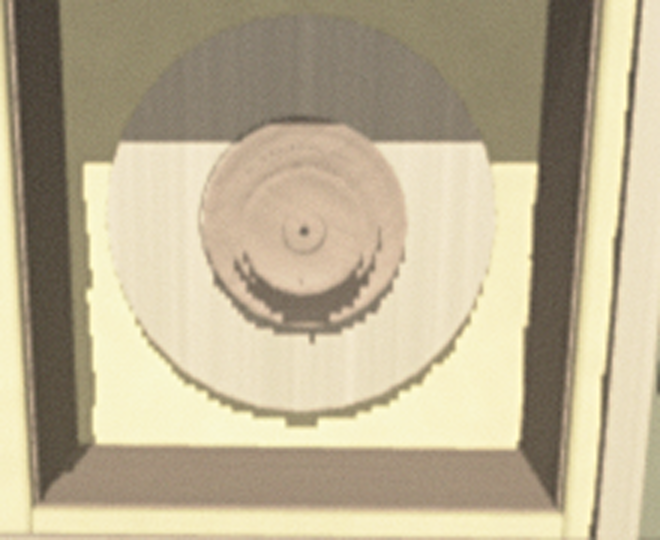

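The crop shows the three discs stacked concentrically with the boss of disc40 at (303,231). Now the weight.

```bash
python3 - <<'E'
from h import *
o=pick(500.3,234.8,2,44,200)
assert o["opening"]>35
place(559.8,56.4,76.5)
i,im=view(*PLATE,"w14"); print("weight",circ(i,im,(560,56),90,22,4,chan=cv2.cvtColor(im,cv2.COLOR_BGR2HSV)[...,1])); st()
cv2.imwrite("pics/w14c.png",cv2.resize(im[80:360,200:500],None,fx=2,fy=2,interpolation=cv2.INTER_CUBIC))
E
```

```text
102.6 eef [501.1 235.    3.2] F [-1.2 -0.   5.7] open 41.3 grip 60.1 sq
105.4 eef [500.8 234.9   2.6] F [-0.2 -0.2  2. ] open 41.5 grip 60.8 grasp
107.2 eef [499.7 234.6 199.1] F [-0.1 -0.1 -3. ] open 41.3 grip 60.9 lifted
111.7 eef [559.8  56.4  76.6] F [-2.1 -0.8  4.5] open 41.6 grip 61.7 placed -0.5
weight [560.67  54.32  22.27   0.63 155.  ]
113.9 eef [559.1  19.4 328.2] F [ 0.5 -0.9 -1.1] open 54.0 grip 0.0
```

View pics/w14c.png

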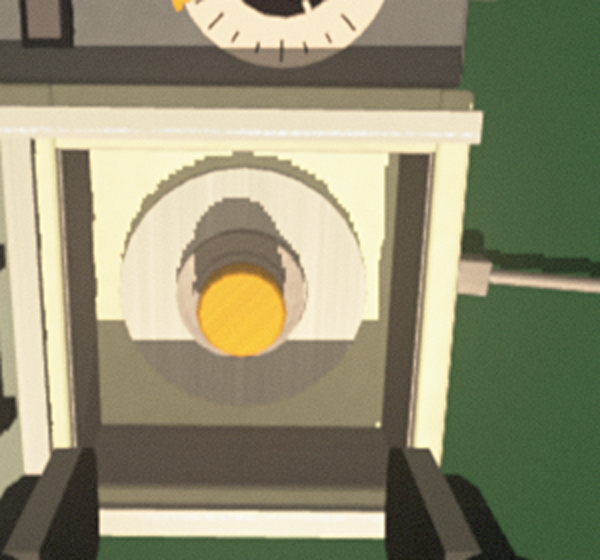

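The crop shows the weight at (242,312), sitting centred on the stack. Parallax accounts for its shift in the picture. I'll shut the guard.

```bash
python3 - <<'E'
from h import *
arm.move_gripper(38); over((667,55.3,190),PSI); line((667,55.3,130),100); arm.move_gripper(0); st()
ux=np.array([np.cos(PSI),np.sin(PSI),0]); p=np.array([667,55.3,130.])
for d in [80,160]+list(range(168,190,2)):
    line(p-ux*d,130 if d<=160 else 30); o=arm.observe(); f=o["contact_force"]
    if d>165: print(d,o["eef_pos"].round(1),f.round(1))
    if f[0]>14 and d>165: break
e=o["eef_pos"]; line((e[0]-1,e[1],131),20)
arm.move_gripper(38); line((e[0],e[1],200))
# view over the dial
over((543,-150,300),0); i,im=shot("wrist","d1"); st()
cv2.imwrite("pics/d1c.png",cv2.resize(im[:300,180:480],None,fx=2,fy=2,interpolation=cv2.INTER_CUBIC))
E
```

```text
116.1 eef [667.   55.3 131.2] F [-2.3  0.   6.6] open 8.3 grip 60.7
168 [499.4  57.3 131.2] [-0.6 -1.5  8.7]
170 [497.7  57.3 131.2] [-0.6 -1.   8.5]
172 [495.9  57.3 131.2] [ 0.4 -2.   7. ]
174 [493.8  57.4 131.2] [ 0.8 -1.6  7.4]
176 [492.1  57.4 131.2] [ 1.2 -1.9  6.5]
178 [492.   57.4 131.2] [ 6.  -0.8  2.6]
180 [492.   57.4 131.2] [11.  -1.  -1.2]
182 [492.   57.4 131.2] [15.5 -0.4 -6.5]
122.2 eef [ 542.  -148.5  298.4] F [-0.  -0.7  0.6] open 37.9 grip 0.0
```

View pics/d1c.png

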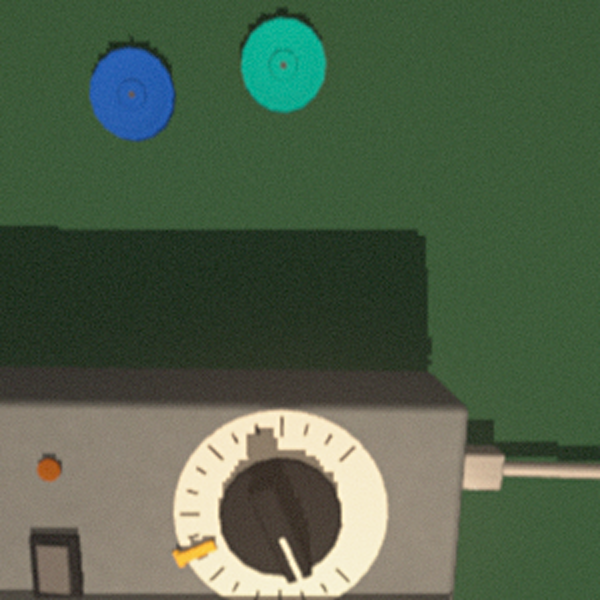

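The guard shut with the full 175 mm of travel, from 667 to 492. In the crop the dial is at (281,514), the white pointer runs from (284,540) to (300,580), and the clip is at (196,552). Two close views, one from each tool orientation, will give exact angles.

```bash
cat >> h.py <<'E'
DIAL=np.array([543.0,-103.0])
def dialview(tag,turns=(0,np.pi),z=250):
    for a in turns:
        s=1 if a==0 else -1
        arm.movep([DIAL[0],DIAL[1]+35*s,z],list(quat(a))); i,im=shot("wrist",tag+("a" if s>0 else "b"))
        hsv=cv2.cvtColor(im,cv2.COLOR_BGR2HSV)
        sk=circ(i,im,DIAL,102,27,5); c=sk[:2]
        v,u=np.mgrid[:480,:640]
        W=ray(i,np.c_[u.ravel(),v.ravel()],102); rr=np.hypot(*(W[:,:2]-c).T).reshape(480,640)
        g=hsv[...,2]
        def pca(m,z):
            m=m.astype(np.uint8); n,l,stt,_=cv2.connectedComponentsWithStats(m); k=1+stt[1:,4].argmax(); q=np.argwhere(l==k)[:,::-1]
            P=ray(i,q,z)[:,:2]; w,V=np.linalg.eigh(np.cov(P.T)); d=V[:,1]; mu=P.mean(0)
            if d@(mu-c)<0: d=-d
            return mu,np.degrees(np.arctan2(d[1],d[0])),np.sqrt(w)*3.46,len(P)
        for nm,m,zz in (("pointer",(rr<25)&(g>150)&(hsv[...,1]<110),112),("clip",(rr>26)&(rr<50)&(hsv[...,1]>140)&(hsv[...,0]>10)&(hsv[...,0]<35)&(g>120),98)):
            mu,an,wl,n=pca(m,zz); t=mu-c; print(tag,s,nm,"centroid",mu.round(1),"r",np.hypot(*t).round(1),"ang by centre",np.degrees(np.arctan2(t[1],t[0])).round(1),"pca",an.round(1),wl.round(1),n)
        print("  skirt",sk,"scale",circ(i,im,DIAL,96,40,6))
E
python3 - <<'E'
from h import *
dialview("e"); st()
a=cv2.imread("pics/ea.png")[130:430,170:470]
cv2.imwrite("pics/eac.png",cv2.resize(a,None,fx=2,fy=2,interpolation=cv2.INTER_CUBIC))
E
```

```text
e 1 pointer centroid [538.3 -96.4] r 7.6 ang by centre 128.2 pca 113.0 [ 2.8 20.8] 109
e 1 clip centroid [581.1 -86. ] r 41.5 ang by centre 23.3 pca 25.7 [ 6.3 19.1] 188
  skirt [ 5.4299e+02 -1.0239e+02  2.6860e+01  3.9000e-01  1.6400e+02] scale [ 5.4590e+02 -1.0361e+02  3.9960e+01  5.0000e-01  4.4000e+01]
e -1 pointer centroid [539.6 -92. ] r 13.5 ang by centre 104.3 pca 113.1 [ 3.  14.1] 73
e -1 clip centroid [581.3 -87. ] r 42.4 ang by centre 25.2 pca 22.9 [ 6.5 19.4] 181
  skirt [ 5.4292e+02 -1.0509e+02  2.6840e+01  4.4000e-01  1.4300e+02] scale [ 5.4203e+02 -1.0232e+02  3.8350e+01  4.2000e-01  4.6000e+01]
127.8 eef [ 543.  -137.9  250. ] F [ 0.1 -0.2 -0.5] open 37.7 grip 0.0
```

View pics/eac.png

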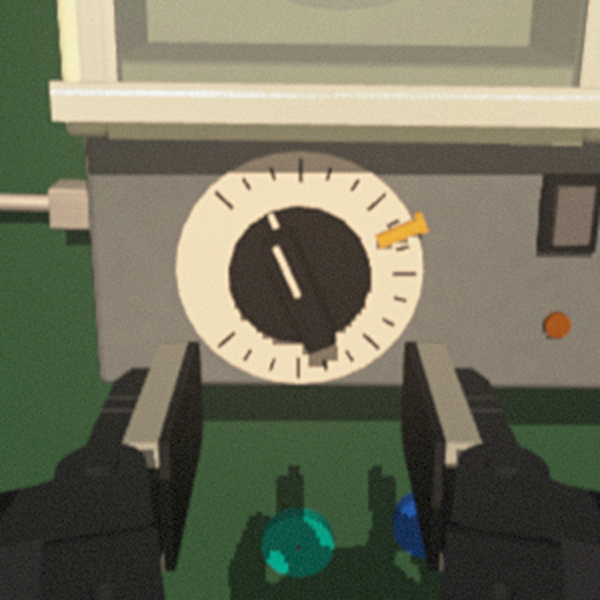

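The crop shows the pointer from (270,217) to (298,297), at 113°, and the clip at (403,231). Averaged over both views the clip stands at 24.3°, so the clockwise turn is about 88.7°.

```bash
cat > turn.py <<'E'
from h import *
def turn(p,dl,c=(543,-103.7)):
    """pinch the bar lying at world angle p (deg), turn clockwise by dl deg"""
    for y in (p-90,p+90):
        qs=[arm.solve_ik([*c,107],list(quat(np.radians(y-t)))) for t in (0,dl)]
        print(y,[None if q is None else round(q[5],2) for q in qs])
        if any(q is None for q in qs) or abs(abs(qs[0][5]-qs[1][5])-np.radians(abs(dl)))>.1: continue
        arm.move_gripper(34); arm.movep([*c,170],list(quat(np.radians(y)))); line((*c,107),60); arm.move_gripper(0); st()
        n=max(1,int(np.ceil(abs(dl)/20)))
        for k in range(1,n+1):
            arm.servo_line([*c,107],list(quat(np.radians(y-dl*k/n))),60)
        arm.sleep(.3); st(); arm.move_gripper(34); line((*c,170),100); return True
E
python3 - <<'E'
from turn import *
if turn(113.0,88.7): dialview("f")
st()
E
```

```text
23.0 [np.float64(0.86), np.float64(2.41)]
131.9 eef [ 542.6 -104.2  107.8] F [-3.6 -0.6  6.3] open 10.1 grip 60.1
134.5 eef [ 541.4 -103.7  107.7] F [-6.7 -0.3  8.2] open 10.6 grip 60.4
f 1 pointer centroid [ 553.5 -102.4] r 10.4 ang by centre -0.1 pca 24.6 [ 3.1 20.7] 116
f 1 clip centroid [581.2 -86. ] r 41.5 ang by centre 23.3 pca 25.2 [ 6.2 18.9] 190
  skirt [ 5.4302e+02 -1.0244e+02  2.6890e+01  4.2000e-01  1.7300e+02] scale [ 5.4499e+02 -1.0615e+02  4.1640e+01  2.3000e-01  7.4000e+01]
f -1 pointer centroid [551.8 -95.5] r 13.0 ang by centre 47.1 pca 23.9 [ 3.1 18.3] 102
f -1 clip centroid [581.3 -87. ] r 42.3 ang by centre 25.2 pca 22.9 [ 6.4 19.5] 180
  skirt [ 5.4296e+02 -1.0501e+02  2.6860e+01  4.2000e-01  1.4900e+02] scale [ 5.4369e+02 -9.5400e+01  3.8590e+01  4.9000e-01  7.4000e+01]
139.5 eef [ 543.  -137.9  250. ] F [ 0.   1.1 -0. ] open 34.2 grip 0.0
```

The pointer now stands at 24.3° and the clip at 24.2°. One last overall check before handing in.

```bash
python3 - <<'E'
from h import *
arm.movep([450,-250,330],best((450,-250,330),0))
i,im=shot("top","final"); a=cv2.imread("pics/top0.png")
d=(cv2.absdiff(im,a).max(2)>60).astype(np.uint8); d=cv2.morphologyEx(d,cv2.MORPH_OPEN,np.ones((3,3)))
st()
cv2.imwrite("pics/finalc.png",im)
E
```

```text
140.3 eef [ 450.2 -249.1  328.9] F [-0.3 -0.3 -0.7] open 34.4 grip 0.0
```

View pics/finalc.png

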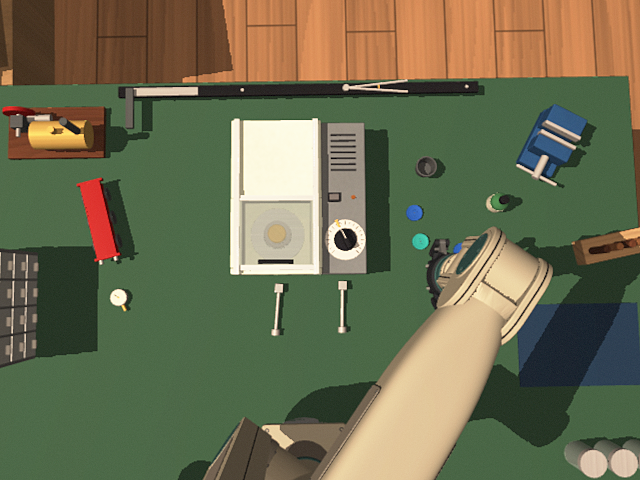

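The picture shows the guard shut over the stack, with the weight at (277,234) and the bar at (276,262). Every bystander the arm doesn't hide from view is where it was.

```bash
python3 -c "
from workcell import arm
print(arm.job_done())"
```

```text
the job is handed in; nothing more can be done
None
```

I handed the job in at about 140 s of the 210 s allowed: discs 67, 49 and 40 and the weight are stacked within about 1.5 mm of the plate's centre, the guard is fully shut, and the dial pointer is at the clip to within about 1° (disc67 had shifted on the plate and was recentred; the final picture showed nothing else moved, though the arm hid a little of the table).

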